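# Dip-check the oil reservoir with the gauge rod

### The job

Take the gauge rod from its rest and slide it, tip first, down the sloping guide tube of the small grey oil reservoir until its collar stops on the tube's rim. Then draw it right out and present it for reading: finish with the rod still held, level and at rest, in the gripper, about 20 cm above the worktop with its tip over the middle of the petri dish; do not put it down or let go. Leave the dish, the bottle, the timer and the beaker where they stand.

Things in the scene. Friction and masses are not known exactly. Their poses are not given: they have to be found in the camera images.
- gauge_rod: Gauge rod (dipstick), 0.12 kg. Origin on its axis in the tip-side face of its collar; x runs to the tip: a steel rod 8 mm thick, 130 mm long. Behind: steel collar, 34 mm disc, x -8 to 0; black handle to x -70, 16 mm wide (y), 22 high (z); square 8 mm neck; end disc at x -94. Mass centre at x -15. Starts level in its rest, z up, axis 48 mm above the worktop, tip away from the robot.
- rod_tip (a point): The end of the gauge rod's thin part, on the axis, 130 mm along x from the rod's origin.
- rod_handle (a point): The middle of the black handle, 39 mm behind the rod's origin: the place to grip it, from above across its 16 mm width, free on both sides.
- rod_rest: Fixed aluminium rod rest: plate 200 x 50 x 8 mm with two uprights 10 mm thick, 26 wide, 54 high, 77.5 mm either side of the middle along x. The rod's thin part and square neck lie in their 11 mm wide, 10 mm deep slots, open above. Origin under the middle of the plate, on the worktop; x is where the rod's tip points.
- reservoir: Fixed oil reservoir: ribbed grey metal box 112 x 102 mm at the foot, 96 mm high with its black breather cap. Origin under its centre on the worktop; the guide tube slopes up out of the -x face.
- guide_tube: Fixed steel tube on the reservoir, sloping 40 degrees to the horizontal, mouth up. Origin at the centre of the mouth's rim, 124 mm above the worktop; z runs along the axis outward (up and away from the reservoir), y level. Rim 35 mm across; the mouth is a 28 mm funnel narrowing over 20 mm to a 14 mm bore; 140 mm deep: the rod's collar stops on the rim before the tip meets anything.
- petri_dish: Loose covered petri dish with pale filling, 91 mm in diameter, 15 mm high; origin under its centre. It stands on the worktop beyond the reservoir's tube, to catch drips.
- amber_bottle: Bystander: amber glass bottle with a black cap, 46 mm in diameter, 86 mm high; origin under its centre.
- timer: Bystander: white lab timer, 59 x 64 x 28 mm; origin under its centre.
- glass_beaker: Bystander: glass beaker 52 mm in diameter, 66 mm high; origin under its centre.
There are look-alikes about, which are no part of the job. There is more than one size of the petri_dish; the job needs the middle-sized.

How it is judged:
On the way, in this order (a step that is already met when the one before it is completed fails the run):
1. the rod is home in the guide tube, its collar against the rim (within 3 mm, in line with the tube) (z of gauge_rod in the frame of guide_tube between -0.004 and 0.003 m and distance between gauge_rod and guide_tube below 0.008 m and z of rod_tip in the frame of guide_tube below -0.12 m and angle between the x axis of gauge_rod and the z axis of guide_tube, either way round below 0.09 rad), for 0.2 s.
2. the rod is drawn right out, its tip at least 10 mm outside the tube's mouth, in the gripper (z of rod_tip in the frame of guide_tube above 0.01 m and height (world z) of gauge_rod above 0.08 m and contact force between the fingers and gauge_rod above 2 N), for 0.1 s.
At the end, for the whole second after the job is handed in: The rod is held in the gripper and touches nothing else, at rest, level within 8 degrees, its tip 14 to 26 cm above the worktop and within 35 mm of the petri dish's centre seen from above; the dish, bottle, timer and beaker stand within 3 cm of where they were (angle between gauge_rod's own x axis and vertical between 1.4308 and 1.7108 rad and height (world z) of rod_tip between 0.14 and 0.26 m and horizontal distance between rod_tip and petri_dish below 0.035 m and contact force between the fingers and gauge_rod above 2 N and linear speed of gauge_rod below 0.03 m/s and angular speed of gauge_rod below 0.2 rad/s and contact force between gauge_rod and reservoir below 0.05 N and contact force between gauge_rod and rod_rest below 0.05 N and contact force between gauge_rod and petri_dish below 0.05 N and contact force between gauge_rod and amber_bottle below 0.05 N and contact force between gauge_rod and timer below 0.05 N and contact force between gauge_rod and glass_beaker below 0.05 N and distance of each of petri_dish, amber_bottle, timer, glass_beaker from where it was at the start of the episode below 0.03 m and angle between each of petri_dish, amber_bottle, timer, glass_beaker's own z axis and vertical below 0.2 rad); the arm keeps its last pose, push and grip.
It fails at once if the petri dish is knocked over or pushed more than 3 cm (distance of petri_dish from where it was at the start of the episode above 0.03 m or angle between petri_dish's own z axis and vertical above 0.5 rad).
It fails at once if the amber bottle is knocked over or pushed more than 3 cm (distance of amber_bottle from where it was at the start of the episode above 0.03 m or angle between amber_bottle's own z axis and vertical above 0.5 rad).
It fails at once if the lab timer is knocked over or pushed more than 3 cm (distance of timer from where it was at the start of the episode above 0.03 m or angle between timer's own z axis and vertical above 0.5 rad).
It fails at once if the beaker is knocked over or pushed more than 3 cm (distance of glass_beaker from where it was at the start of the episode above 0.03 m or angle between glass_beaker's own z axis and vertical above 0.5 rad).
It also fails if it takes over 45 s, if anything falls off the work surface, if the arm or the gripper's body presses on something with over 40 N, if the wrist force passes 120 N, or if a joint passes its speed limit or range.

### The arm

A 7-joint arm with a two-finger parallel gripper is mounted at the origin on a cart in front of the work surface, level with it; the furniture and walls round the work are solid. World frame = base frame: x ahead of the robot, y to its left, z up, the work surface at z = 0. Lengths are in m, angles in rad, forces in N, time in s.
With the tool pointing down it reaches from about 0.4 to 0.925 m from the base axis. Payload 4.1 kg.
Tool frame: the origin (TCP) lies at the very end of the fingers, on their centre line; the grasp point (between the pads) lies 19 mm behind it; z points along the fingers, y is the direction in which the jaws open and shut (so a half turn about z gives the same grasp; the last joint's range is limited). The gripper opens to 85 mm and grips with 20 to 120 N. Pads are 22 mm wide; open, the fingers measure 114 mm over their backs; the gripper's body (76 mm by 85 mm) begins 54 mm behind the grasp point. The pads swing forward as they close: fully open they stand 13 mm farther back than shut.
Start: joints at [-1.35, 0.398, 0.045, 1.537, -0.019, 1.207, -0.051], TCP at [0.204, 0.617, 0.231] pointing down, gripper open.
Joint ranges: [-2.82, 2.82], [-0.49, 2.23], [-1.37, 1.46], [0, 2.46], [-1.36, 4.5], [0.23, 2], [-2.94, 2.94]. Speed limits (rad/s): [2.57, 2.57, 3.14, 3.14, 3.14, 3.14, 3.14].

### API

Orientations are given as a unit quaternion [w, x, y, z].
In Python, from workcell import bot, imaging, workorder gives the robot as it stands.
- The arm moves only by the shell command python3 -m pendant 'ROWS' [FORCE]. ROWS is JSON, a list of rows, each a list of 7 numbers: the turn, a rotation vector about the tool's x, y, z in rad, then the shift along the tool's x, y, z in m, then the opening in per cent of the stroke, from 0 (shut) to 100 (fully open). In form: [[ax, ay, az, tx, ty, tz, hand], ...]. A call has 1 to 20 rows; each row is the pose to reach, as a shift and turn from the pose measured when the call began, along the tool's axes at that moment; what a row does not reach only later rows make up. A row lasts 1/8 s, in which the tool goes at most 62.5 mm and 10.7 degrees, less where a joint would pass 70% of its speed; a pose out of reach is approached as far as the arm can. A call with a gripper value outside its range is refused whole. The fingers move at their own pace and stop on an object; FORCE is the grip in N (left out, the last holds). Time passes only in rows, so rows that repeat a pose let the fingers close. It gives the time, the measured TCP pose, the force and the opening at its end, in the units of the state.
- bot.state(): the state, without advancing time (a new reading comes with each control period).
- imaging.read_camera(name): name is "side" or "top" or "wrist"; returns a dict with "frame" (480x640x3 uint8, red, green, blue), "mtx" (3x3 intrinsics, pixels), "world_from_camera" (4x4, takes a point from camera to world coordinates). Camera axes: x right, y down, z forward; pixel columns grow to the right and rows downward; lengths in m; the calibration is good to about 2 mm. A picture is of the moment at which its call begins. There is no depth.
- workorder.hand_in(): hands the job in, once; it reports no verdict.
The state is a dict: "t": time; "joint_positions": joint angles; "qvel": joint speeds; "joint_torque": joint torques, N m; "ee_pos": TCP position; "ee_rot": TCP orientation; "contact_force": force on the tool from outside, world axes, zero at the start; "wrist_torque": the same for the moment, N m; "opening": finger opening in m.
Only numpy, scipy, OpenCV 4.12 (cv2) and the standard library are available. Lean on these libraries where they do the work, as an engineer would, in place of code of your own. Each camera call takes 0.05 s, during which the arm holds its last target. There are 200 camera calls.

## Working session

There is one attempt and no reset: what is moved stays moved. The work goes in short steps, Python scripts to look and compute and a shell command to move; the robot and the scene stay as the last step left them, time stands still between calls to the robot, and variables do not carry over. Pictures are saved under pics/ and viewed, about 8 in all and at most 12, crops included, and the job is handed in when it is done.

```bash
mkdir -p pics; ls; python3 - <<'E'
from workcell import bot, imaging
import cv2,pickle
d={n:imaging.read_camera(n) for n in("side","top","wrist")}
pickle.dump(d,open("d0.pkl","wb"))
for n in d: cv2.imwrite(f"pics/{n}0.png",d[n]["frame"][:,:,::-1]); print(n,d[n]["mtx"].round(1).tolist(),d[n]["world_from_camera"].round(3).tolist())
s=bot.state();print(s)
E
```

```text
pics
side [[588.9, 0.0, 314.1], [0.0, 588.9, 237.4], [0.0, 0.0, 1.0]] [[-0.986, -0.111, 0.123, 0.414], [-0.165, 0.584, -0.795, 0.899], [0.017, -0.804, -0.594, 0.844], [0.0, 0.0, 0.0, 1.0]]
top [[526.2, 0.0, 320.8], [0.0, 526.2, 241.3], [0.0, 0.0, 1.0]] [[0.022, -0.999, 0.046, 0.493], [-1.0, -0.023, -0.01, -0.073], [0.011, -0.046, -0.999, 1.557], [0.0, 0.0, 0.0, 1.0]]
wrist [[417.5, 0.0, 313.7], [0.0, 417.5, 240.6], [0.0, 0.0, 1.0]] [[0.314, 0.909, 0.273, 0.135], [0.949, -0.3, -0.094, 0.64], [-0.003, 0.288, -0.958, 0.373], [0.0, 0.0, 0.0, 1.0]]
{'t': 0.15, 'joint_positions': array([-1.35001449,  0.39898928,  0.0450849 ,  1.53755876, -0.01869923,
        1.20685867, -0.0506939 ]), 'qvel': array([ 0.00109401, -0.00067013,  0.00057689, -0.00438602,  0.00252401,
       -0.00089601,  0.00082163]), 'joint_torque': array([ 1.74714311e-03, -4.75565743e+01,  1.36659611e+00, -2.54514134e+01,
        1.17608719e-02,  6.48586167e-03, -1.86978906e-05]), 'ee_pos': array([0.20418818, 0.61661893, 0.23053838]), 'ee_rot': array([-5.35336732e-05,  1.59172448e-01,  9.87250549e-01, -6.94103988e-04]), 'contact_force': array([-0.75213504, -0.05182941,  1.12736017]), 'wrist_torque': array([-0.01227811, -0.03662848,  0.00619844]), 'opening': 0.08539281853928521}
```

View pics/top0.png

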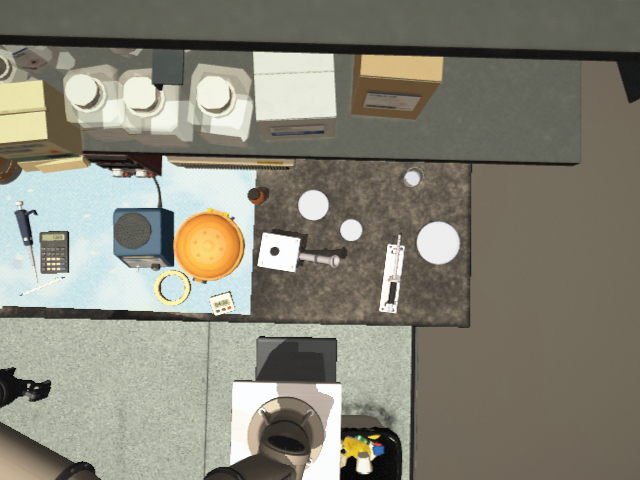

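View pics/side0.png

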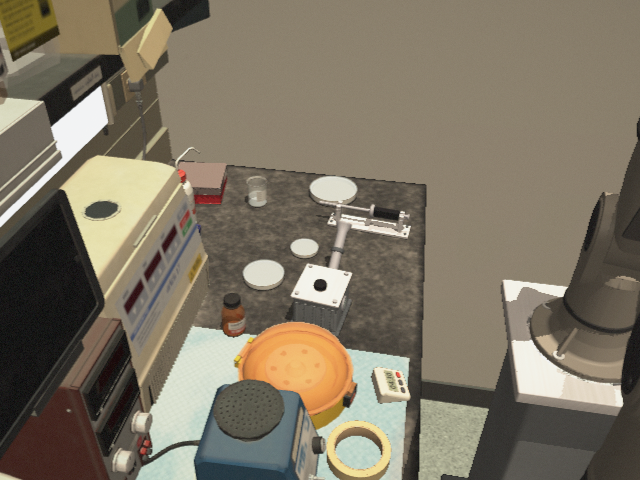

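The top view shows three dishes: (313,205) is about 31 px wide, (351,230) about 22 px and (438,243) about 43 px. At roughly 350 px/m the 31 px one is about 90 mm, so it's the middle-sized dish. The rod rest is at about (393,275) with the tip up (+x). The reservoir is at (279,251), and its tube mouth at about (335,261). I'll confirm in enlarged crops.

```bash
cat > h.py <<'E'
import numpy as np, cv2, pickle
def ray(c,u,v):
    d=np.linalg.inv(c["mtx"])@[u,v,1]; T=c["world_from_camera"]; return T[:3,3],T[:3,:3]@d
def plane(c,u,v,z):
    o,d=ray(c,u,v); return o+d*(z-o[2])/d[2]
def tri(c1,p1,c2,p2):
    o,d=ray(c1,*p1);q,e=ray(c2,*p2); s=np.linalg.lstsq(np.c_[d,-e],q-o,rcond=None)[0]
    a,b=o+d*s[0],q+e*s[1]; return (a+b)/2,np.linalg.norm(a-b)
def proj(c,P):
    T=np.linalg.inv(c["world_from_camera"]); p=c["mtx"]@(T[:3,:3]@np.array(P)+T[:3,3]); return p[:2]/p[2]
def crop(c,x0,y0,x1,y1,k,name):
    im=cv2.resize(c["frame"][y0:y1,x0:x1,::-1],None,fx=k,fy=k,interpolation=cv2.INTER_CUBIC)
    for x in range(-(-x0//20)*20,x1,20): cv2.putText(im,str(x),((x-x0)*k,8),0,.3,(0,255,255));cv2.line(im,((x-x0)*k,9),((x-x0)*k,15),(0,255,255))
    for y in range(-(-y0//20)*20,y1,20): cv2.putText(im,str(y),(0,(y-y0)*k),0,.3,(0,255,255));cv2.line(im,(18,(y-y0)*k),(24,(y-y0)*k),(0,255,255))
    cv2.imwrite(name,im)
E
python3 - <<'E'
from h import *
d=pickle.load(open("d0.pkl","rb"))
crop(d["top"],250,180,410,320,5,"pics/tc.png"); crop(d["side"],230,170,430,310,4,"pics/sc.png")
hsv=cv2.cvtColor(d["top"]["frame"],cv2.COLOR_RGB2HSV)
m=cv2.inRange(hsv,(0,0,150),(180,70,255)); m[:165]=0;m[320:]=0;m[:,:255]=0
for k in cv2.findContours(m,0,1)[0]:
    if cv2.contourArea(k)>150:
        (u,v),(a,b),t=cv2.fitEllipse(k) if len(k)>5 else 0; p=plane(d["top"],u,v,.015)
        print((u,v),(a,b),p.round(3), np.mean([a,b])/526.2*1.542, cv2.minAreaRect(k))
E
```

```text
(391.47772216796875, 278.5790100097656) (18.77169418334961, 87.3627700805664) [ 0.46  -0.298  0.015] 0.1555105890297971 ((392.1385192871094, 273.392333984375), (17.736967086791992, 78.14188385009766), 7.125016689300537)
(278.57135009765625, 252.0168914794922) (39.232208251953125, 44.745155334472656) [0.531 0.035 0.015] 0.1230455099299397 ((278.6756591796875, 251.94595336914062), (38.798152923583984, 34.52378463745117), 9.462322235107422)
(437.88482666015625, 242.47354125976562) (41.85393524169922, 42.47620391845703) [ 0.569 -0.433  0.015] 0.12356240458472154 ((437.7500305175781, 242.25), (42.42640686035156, 41.719295501708984), 45.0)
(350.6495361328125, 229.62879943847656) (21.178762435913086, 21.289899826049805) [ 0.601 -0.175  0.015] 0.062226033074825896 ((350.5, 229.5), (21.0, 21.0), 90.0)
(312.87396240234375, 204.60667419433594) (29.50179100036621, 30.04548454284668) [ 0.672 -0.063  0.015] 0.08724999894302003 ((313.0, 204.5), (29.0, 30.0), 90.0)
(411.6919250488281, 178.10304260253906) (14.67179012298584, 14.894570350646973) [ 0.758 -0.353  0.015] 0.043321292142095964 ((411.5, 178.5), (15.0, 15.0), 90.0)
```

View pics/tc.png

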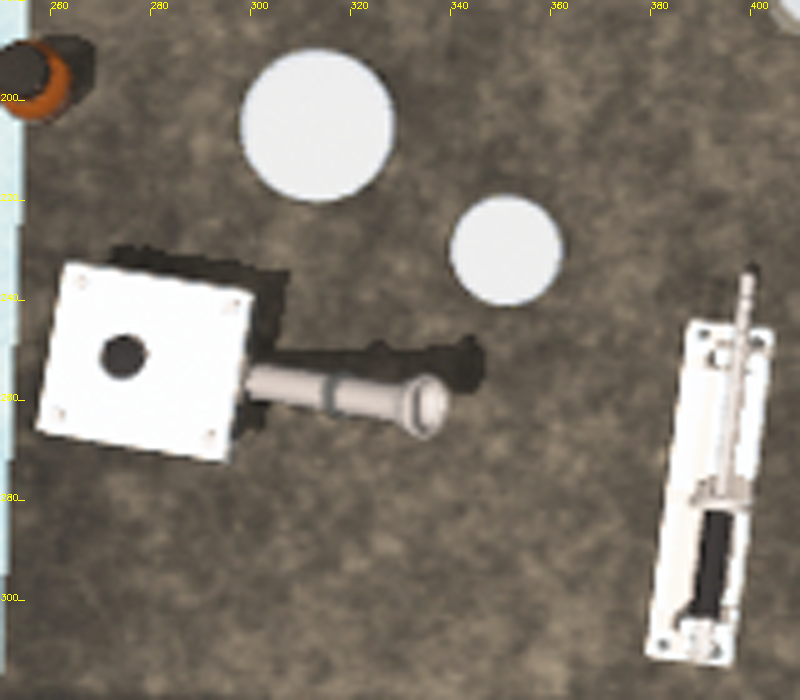

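View pics/sc.png

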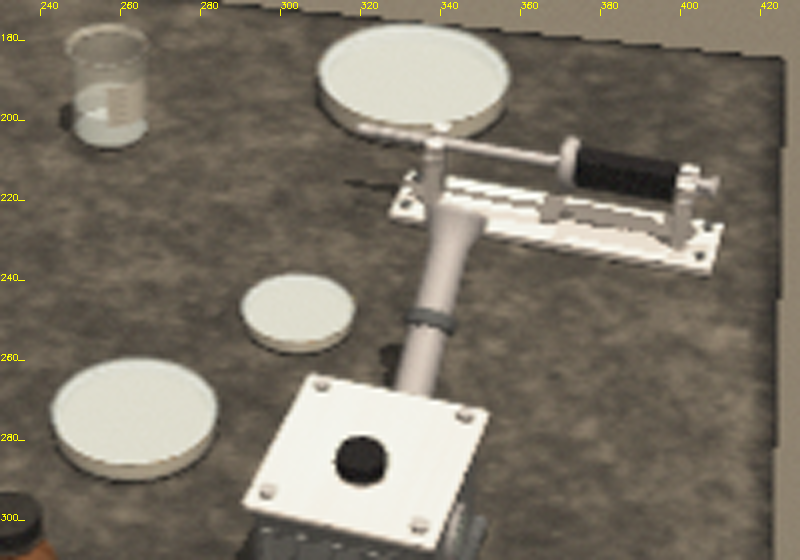

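The crops confirm the choice. Beyond the tube stand a middle dish (313,205), 87–90 mm, and a small one (350.6,229.6), 62 mm. The third, at (438,242), is 124 mm. The job's dish is (313,205). In the top view the rim centre is at about (335.5,261.2), the rod tip at (399.6,235), the collar at (394.4,278.4) and the handle at (392.8,292.4).

```bash
cat >> h.py <<'E'
from scipy.spatial.transform import Rotation as R
def Rq(q): return R.from_quat([q[1],q[2],q[3],q[0]])
def toolR(x):  # tool x along x, tool y horizontal, z downish
    x=np.array(x)/np.linalg.norm(x); y=np.cross([0,0,-1],x); y/=np.linalg.norm(y)
    return R.from_matrix(np.c_[x,y,np.cross(x,y)])
def row(s,Rt,grasp):   # Rt target rot, grasp = grasp point (19 mm behind TCP)
    R0=Rq(s["ee_rot"]); tcp=np.array(grasp)+Rt.apply([0,0,.019])
    print("turn",(R0.inv()*Rt).as_rotvec().round(3),"shift",R0.inv().apply(tcp-s["ee_pos"]).round(4),"tcp",tcp.round(4))
E
python3 - <<'E'
from h import *
from workcell import bot
d=pickle.load(open("d0.pkl","rb"));t=d["top"]; S=d["side"]
tip=plane(t,399.6,235,.048);col=plane(t,394.6,278,.062);han=plane(t,392.8,292.4,.059)
print("tip",tip,"collar",col,"handle",han)
r=np.array(tip-han)[:2];print("yaw rod",np.degrees(np.arctan2(r[1],r[0])),np.linalg.norm(r))
# side/top triangulated handle and tip
print(tri(t,(399.6,235),S,(319.5,202)),tri(t,(392.8,292.4),S,(387,213)))
C=[plane(t,250+a/5,180+b/5,.085) for a,b in((65,262),(253,292),(227,462),(36,430))]
e=[C[1]-C[0],C[2]-C[3],-np.cross([0,0,1],C[2]-C[1])*-1,np.cross([0,0,1],C[3]-C[0])];print("edge yaw",[np.degrees(np.arctan2(v[1],v[0])).round(1) for v in e])
print("res centre",np.mean(C,0)); M=plane(t,335.5,261.2,.124); print("mouth",M, "side px",proj(S,M)); v=M-np.mean(C,0);print("yaw ctr->mouth",np.degrees(np.arctan2(v[1],v[0])))
E
```

```text
tip [ 0.58660204 -0.3143121   0.048     ] collar [ 0.46306855 -0.29972891  0.062     ] handle [ 0.42205319 -0.2957072   0.059     ]
yaw rod -6.450814173686347 0.1655972958437994
(array([ 0.58827157, -0.31403477,  0.04856717]), np.float64(0.0034265421876033945)) (array([ 0.42172924, -0.29729595,  0.04826664]), np.float64(0.0003672031344158552))
edge yaw [np.float64(-97.8), np.float64(-98.2), np.float64(-97.3), np.float64(-98.2)]
res centre [0.52816561 0.02845814 0.085     ]
mouth [ 0.50640105 -0.12840726  0.124     ] side px [345.25760867 222.95799579]
yaw ctr->mouth -97.89917032341762
```

```bash
cat >> h.py <<'E'
yt=np.radians(-97.9); M=np.array([.5064,-.1284,.124])
ax=np.array([np.cos(yt)*np.cos(np.radians(40)),np.sin(yt)*np.cos(np.radians(40)),np.sin(np.radians(40))])
yr=np.radians(-6.2); H=np.array([.422,-.2965,.048]); rx=np.array([np.cos(yr),np.sin(yr),0])
E
python3 - <<'E'
from h import *
from workcell import bot
s=bot.state(); print(ax)
row(s,toolR(-ax),M+ax*.189)
row(s,toolR(rx),H+[0,0,.12])
E
```

```text
[-0.10528863 -0.75877427  0.64278761]
turn [ 0.482 -0.579  1.329] shift [-5.494e-01 -7.667e-01  7.000e-04] tcp [ 0.4848 -0.2839  0.2309]
turn [-0.00e+00  2.00e-03  2.93e+00] shift [-0.4937 -0.7983  0.0827] tcp [ 0.422  -0.2965  0.149 ]
```

```bash
python3 -m pendant '[[0,0,0.3,-0.43,-0.35,-0.07,60],[0,0,0.5,-0.43,-0.35,-0.07,60],[0,0,0.7,-0.43,-0.35,-0.07,60],[0,0,0.9,-0.43,-0.35,-0.07,60],[0,0,1.1,-0.43,-0.35,-0.07,60],[0,0,1.3,-0.43,-0.35,-0.07,60],[0,0,1.35,-0.43,-0.35,-0.07,60],[0,0,1.35,-0.43,-0.35,-0.07,60],[0.482,-0.579,1.329,-0.549,-0.767,-0.05,60],[0.482,-0.579,1.329,-0.549,-0.767,-0.02,60],[0.482,-0.579,1.329,-0.549,-0.767,0,60],[0.482,-0.579,1.329,-0.549,-0.767,0,60],[0.482,-0.579,1.329,-0.549,-0.767,0,60],[0.482,-0.579,1.329,-0.549,-0.767,0,60],[0.482,-0.579,1.329,-0.549,-0.767,0,60],[0.482,-0.579,1.329,-0.549,-0.767,0,60],[0.482,-0.579,1.329,-0.549,-0.767,0,60]]' 60
python3 - <<'E'
from h import *
from workcell import bot
s=bot.state(); print(s["t"],s["joint_positions"].round(2),s["ee_pos"].round(3),Rq(s["ee_rot"]).as_matrix().round(3).tolist())
row(s,toolR(-ax),M+ax*.189)
row(s,toolR(rx),H+[0,0,.10])
E
```

```text
t: 2.28
ee_pos: [0.4811, -0.2886, 0.2318]
ee_rot: [0.224, 0.711, 0.614, -0.26]
contact_force: [-0.3, 0.8, -1.0]
opening: 0.0514
2.275 [-0.56  0.32  0.75  1.95  0.58  1.02 -0.31] [ 0.481 -0.289  0.232] [[0.111, 0.989, -0.095], [0.757, -0.146, -0.637], [-0.644, -0.001, -0.765]]
turn [-0.006  0.001 -0.006] shift [ 0.0045  0.003  -0.0027] tcp [ 0.4848 -0.2839  0.2309]
turn [0.533 0.556 1.464] shift [ 0.0536 -0.0572  0.0893] tcp [ 0.422  -0.2965  0.129 ]
```

```bash
python3 -m pendant '[[0.533,0.556,1.464,0.004,-0.057,0.03,60],[0.533,0.556,1.464,0.004,-0.057,0.03,60],[0.533,0.556,1.464,0.004,-0.057,0.03,60],[0.533,0.556,1.464,0.004,-0.057,0.03,60],[0.533,0.556,1.464,0.004,-0.057,0.03,60],[0.533,0.556,1.464,0.004,-0.057,0.03,60],[0.533,0.556,1.464,0.004,-0.057,0.03,60],[0.533,0.556,1.464,0.004,-0.057,0.03,60],[0.533,0.556,1.464,0.004,-0.057,0.03,60],[0.533,0.556,1.464,0.0536,-0.057,0.089,60],[0.533,0.556,1.464,0.0536,-0.057,0.089,60],[0.533,0.556,1.464,0.0536,-0.057,0.089,60],[0.533,0.556,1.464,0.0536,-0.057,0.089,60],[0.533,0.556,1.464,0.0536,-0.057,0.089,60]]'
python3 - <<'E'
from h import *
from workcell import bot,imaging
s=bot.state(); print(s["t"],s["joint_positions"].round(2),s["ee_pos"].round(4))
row(s,toolR(rx),H)
c=imaging.read_camera("wrist"); cv2.imwrite("pics/w1.png",c["frame"][:,:,::-1]); pickle.dump(c,open("w1.pkl","wb"))
for P in (H,H+.169*rx,H+.039*rx): print(proj(c,P))
E
```

```text
t: 4.03
ee_pos: [0.4234, -0.2968, 0.1307]
ee_rot: [0.0, 0.999, -0.054, 0.002]
contact_force: [-0.5, 0.6, 0.3]
opening: 0.0514
4.025 [-0.17  0.38  0.86  1.98 -0.36  0.93 -0.81] [ 0.4234 -0.2968  0.1307]
turn [ 0.001 -0.003  0.001] shift [-0.0018 -0.0003  0.1017] tcp [ 0.422  -0.2965  0.029 ]
[313.06419431 253.31120863]
[ 313.14258366 -101.34793877]
[313.07930075 184.96474718]
```

View pics/w1.png

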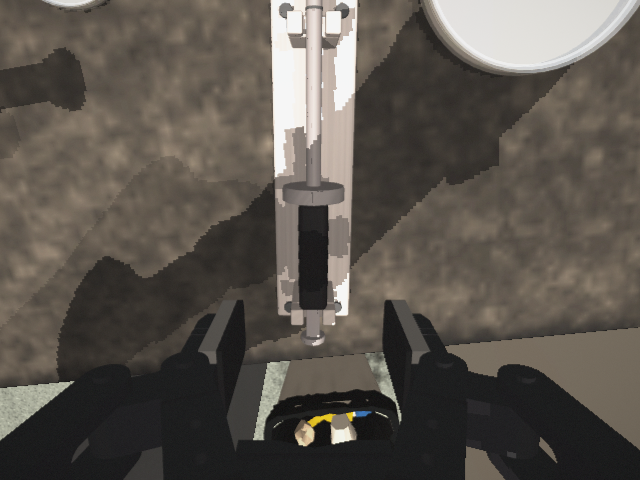

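The wrist view shows the rod lying on the finger centre line at column 313. The handle spans rows 204–308, which agrees with the prediction (253). I'll descend and grip.

```bash
python3 -m pendant '[[0,-0.003,0,-0.002,0,0.05,60],[0,-0.003,0,-0.002,0,0.09,60],[0,-0.003,0,-0.002,0,0.102,60],[0,-0.003,0,-0.002,0,0.102,60],[0,-0.003,0,-0.002,0,0.102,60],[0,-0.003,0,-0.002,0,0.102,8],[0,-0.003,0,-0.002,0,0.102,0],[0,-0.003,0,-0.002,0,0.102,0],[0,-0.003,0,-0.002,0,0.102,0],[0,-0.003,0,-0.002,0,0.102,0],[0,-0.003,0,-0.002,0,0.102,0]]' 70
python3 -m pendant '[[0,0,0,0,0,-0.02,0],[0,0,0,0,0,-0.06,0],[0,0,0,0,0,-0.10,0],[0,0,0,0,0,-0.15,0],[0,0,0,0,0,-0.20,0],[0,0,0,0,0,-0.22,0],[0,0,0,0,0,-0.22,0],[0,0,0,0,0,-0.22,0]]'
python3 - <<'E'
from h import *
from workcell import bot,imaging
s=bot.state(); print(s["t"],s["ee_pos"].round(4))
row(s,toolR(-ax),M+ax*.189)
c=imaging.read_camera("wrist"); cv2.imwrite("pics/w2.png",c["frame"][:,:,::-1]); pickle.dump(c,open("w2.pkl","wb"))
E
```

```text
t: 5.45
ee_pos: [0.4221, -0.2969, 0.0293]
ee_rot: [0.0, 0.999, -0.054, 0.001]
contact_force: [-0.2, 0.9, 6.8]
opening: 0.0149
t: 6.45
ee_pos: [0.4211, -0.296, 0.248]
ee_rot: [-0.0, 0.999, -0.054, -0.001]
contact_force: [-0.5, 0.4, -1.7]
opening: 0.0152
6.45 [ 0.4211 -0.296   0.248 ]
turn [-0.537 -0.552 -1.471] shift [ 0.062  -0.0189  0.017 ] tcp [ 0.4848 -0.2839  0.2309]
```

View pics/w2.png

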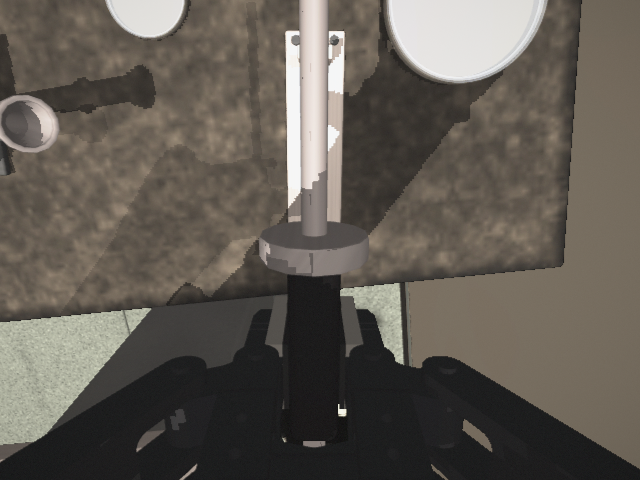

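The rod is held straight along column 313, with the collar at row 240. The tube mouth shows at about (28,124). Next is the pre-insertion pose, 60 mm outside the mouth.

```bash
python3 -m pendant '[[-0.537,-0.552,-1.471,0.061,0.011,-0.009,0],[-0.537,-0.552,-1.471,0.061,0.011,-0.009,0],[-0.537,-0.552,-1.471,0.061,0.011,-0.009,0],[-0.537,-0.552,-1.471,0.061,0.011,-0.009,0],[-0.537,-0.552,-1.471,0.061,0.011,-0.009,0],[-0.537,-0.552,-1.471,0.061,0.011,-0.009,0],[-0.537,-0.552,-1.471,0.061,0.011,-0.009,0],[-0.537,-0.552,-1.471,0.061,0.011,-0.009,0],[-0.537,-0.552,-1.471,0.061,0.011,-0.009,0],[-0.537,-0.552,-1.471,0.061,0.011,-0.009,0],[-0.537,-0.552,-1.471,0.061,0.011,-0.009,0],[-0.537,-0.552,-1.471,0.061,0.011,-0.009,0],[-0.537,-0.552,-1.471,0.061,0.011,-0.009,0],[-0.537,-0.552,-1.471,0.061,0.011,-0.009,0]]'
python3 - <<'E'
from h import *
from workcell import bot,imaging
c=pickle.load(open("w2.pkl","rb")); print("mouth by wrist",plane(c,28,124,.124))
s=bot.state(); print(s["t"],s["ee_pos"].round(4))
row(s,toolR(-ax),M+ax*.189)
T=imaging.read_camera("top");S=imaging.read_camera("side");w=imaging.read_camera("wrist")
Rm=Rq(s["ee_rot"]); g=s["ee_pos"]-Rm.apply([0,0,.019])
for p in (.169,.039): P=g+Rm.apply([p,0,0]); print(P.round(4),proj(T,P),proj(S,P))
crop(T,290,200,450,320,5,"pics/t3.png");crop(S,270,110,430,230,5,"pics/s3.png")
a=cv2.imread("pics/t3.png");b=cv2.imread("pics/s3.png")
cv2.imwrite("pics/ts3.png",np.hstack([a[100:500,:400],b[200:600,150:550]]))
cv2.imwrite("pics/w3.png",w["frame"][:,:,::-1]);pickle.dump((T,S,w),open("d3.pkl","wb"))
E
```

```text
t: 8.25
ee_pos: [0.4805, -0.3138, 0.2568]
ee_rot: [0.224, 0.709, 0.617, -0.258]
contact_force: [-0.2, 0.3, -1.1]
opening: 0.0152
mouth by wrist [ 0.50764368 -0.12895163  0.124     ]
8.25 [ 0.4805 -0.3138  0.2568]
turn [-0.001  0.    -0.001] shift [0.0397 0.0001 0.0004] tcp [ 0.4848 -0.2839  0.2309]
[ 0.5002 -0.1735  0.1627] [353.01722683 263.8023801 ] [351.55644746 196.73621564]
[ 0.4864 -0.2721  0.2463] [394.86273368 270.11347845] [364.99180111 141.54413362]
```

View pics/s3.png

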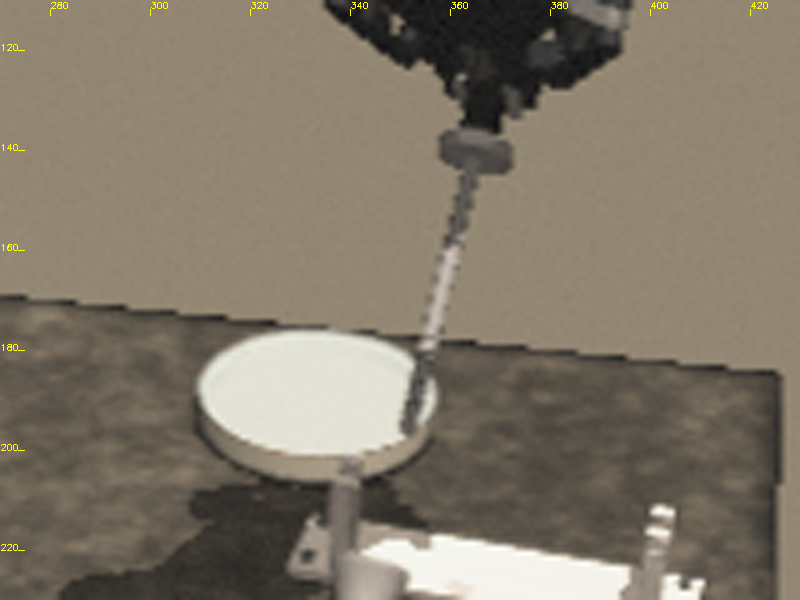

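View pics/t3.png

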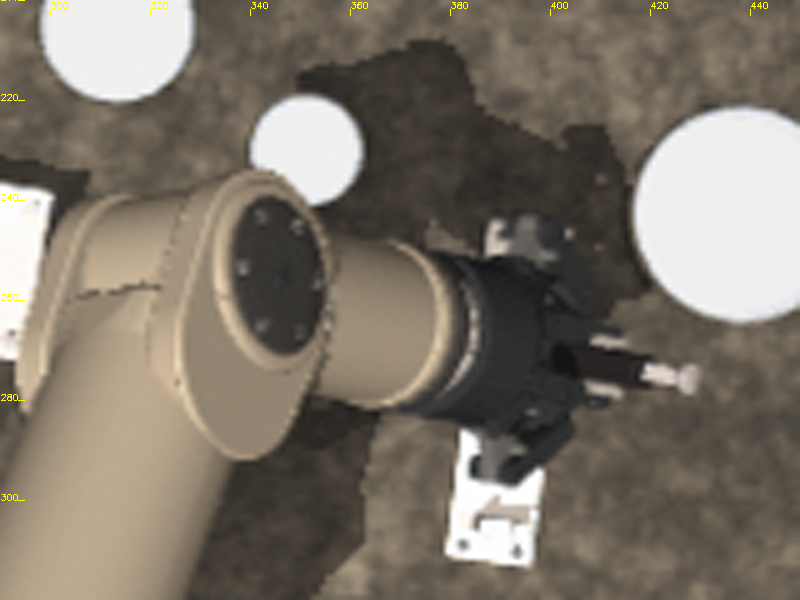

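The side view puts the tip at (352,196.4), against a prediction of (351.6,196.7), so the rod sits true in the grip. The wrist view puts the mouth within 1.3 mm of my estimate. I'll start the insertion.

```bash
python3 -m pendant '[[0,0,0,0.03,0.0005,0,0],[0,0,0,0.05,0.0005,0.0003,0],[0,0,0,0.06,0.0005,0.0003,0],[0,0,0,0.07,0.0005,0.0003,0],[0,0,0,0.08,0.0005,0.0003,0],[0,0,0,0.09,0.0005,0.0003,0],[0,0,0,0.10,0.0005,0.0003,0],[0,0,0,0.11,0.0005,0.0003,0],[0,0,0,0.11,0.0005,0.0003,0],[0,0,0,0.11,0.0005,0.0003,0]]'
python3 - <<'E'
from h import *
from workcell import bot,imaging
s=bot.state(); row(s,toolR(-ax),M+ax*.039); print(s["wrist_torque"].round(2))
S=imaging.read_camera("side");crop(S,270,130,430,250,5,"pics/s4.png")
E
```

```text
t: 9.65
ee_pos: [0.4926, -0.2307, 0.186]
ee_rot: [0.225, 0.709, 0.617, -0.258]
contact_force: [-0.8, -0.2, -0.5]
opening: 0.015
turn [-0.001  0.    -0.001] shift [ 0.0799 -0.0004  0.0001] tcp [ 0.5006 -0.1701  0.1345]
[ 0.8  -0.09 -0.09]
```

View pics/s4.png

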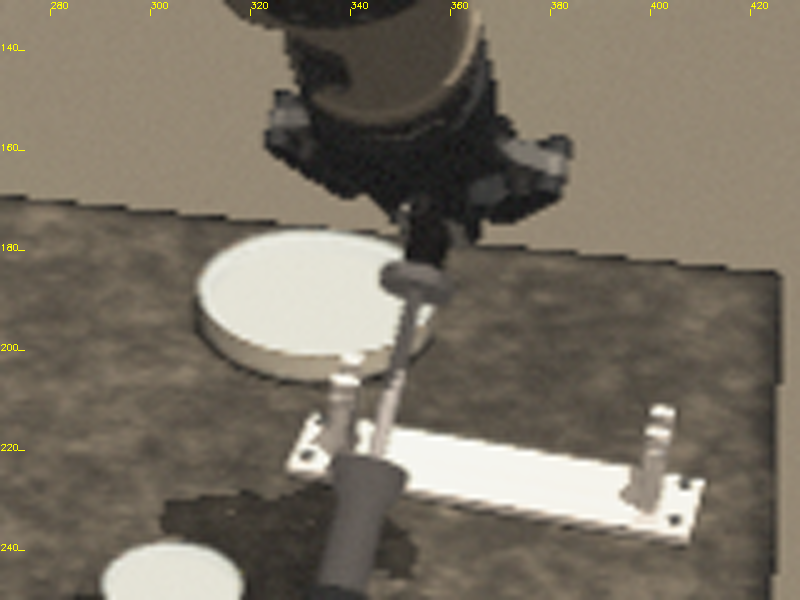

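The rod is 50 mm into the tube with almost no side force. I'll slide on to the collar stop.

```bash
python3 -m pendant '[[0,0,0,0.015,0,0,0],[0,0,0,0.03,0,0,0],[0,0,0,0.045,0,0,0],[0,0,0,0.058,0,0,0],[0,0,0,0.066,0,0,0],[0,0,0,0.072,0,0,0],[0,0,0,0.076,0,0,0],[0,0,0,0.078,0,0,0],[0,0,0,0.079,0,0,0],[0,0,0,0.079,0,0,0],[0,0,0,0.079,0,0,0]]'
python3 - <<'E'
from h import *
from workcell import bot,imaging
s=bot.state(); row(s,toolR(-ax),M+ax*.039); print(s["wrist_torque"].round(2))
print("tool-axis force",Rq(s["ee_rot"]).inv().apply(s["contact_force"]))
E
```

```text
t: 11.08
ee_pos: [0.5009, -0.171, 0.1354]
ee_rot: [0.225, 0.709, 0.616, -0.258]
contact_force: [0.8, 0.0, -1.7]
opening: 0.0149
turn [-0.001  0.    -0.001] shift [ 0.0012 -0.0004  0.0001] tcp [ 0.5006 -0.1701  0.1345]
[ 0.86 -0.14 -0.04]
tool-axis force [1.15943902 0.74750226 1.18911963]
```

No contact yet, so I'll press on in small steps until the rim pushes back.

```bash
cat > f.py <<'E'
from h import *
from workcell import bot
s=bot.state(); row(s,toolR(-ax),M+ax*.039)
print("F tool",Rq(s["ee_rot"]).inv().apply(s["contact_force"]).round(2))
E
python3 -m pendant '[[0,0,0,0.002,0,0,0],[0,0,0,0.003,0,0,0],[0,0,0,0.003,0,0,0]]'; python3 f.py
python3 -m pendant '[[0,0,0,0.002,0,0,0],[0,0,0,0.003,0,0,0],[0,0,0,0.003,0,0,0]]'; python3 f.py
```

```text
t: 11.45
ee_pos: [0.501, -0.1703, 0.1346]
ee_rot: [0.225, 0.709, 0.616, -0.259]
contact_force: [-1.4, -2.4, 5.2]
opening: 0.015
turn [-0.002  0.003 -0.002] shift [ 0.0002 -0.0004 -0.    ] tcp [ 0.5006 -0.1701  0.1345]
F tool [-5.27 -1.05 -2.32]
t: 11.82
ee_pos: [0.501, -0.1704, 0.1347]
ee_rot: [0.226, 0.709, 0.614, -0.261]
contact_force: [-2.1, -2.2, 7.6]
opening: 0.015
turn [-0.003  0.007 -0.004] shift [ 0.0003 -0.0004 -0.    ] tcp [ 0.5006 -0.1701  0.1345]
F tool [-6.84 -1.71 -4.14]
```

It stopped exactly at the predicted seat, pushing back at about 7 N. I'll confirm by eye.

```bash
python3 -m pendant '[[0,0,0,0,0,0,0],[0,0,0,0,0,0,0]]'; python3 f.py; python3 - <<'E'
from h import *
from workcell import imaging
S=imaging.read_camera("side");crop(S,290,170,410,270,6,"pics/s5.png")
E
```

```text
t: 12.08
ee_pos: [0.501, -0.1705, 0.1347]
ee_rot: [0.226, 0.709, 0.614, -0.261]
contact_force: [0.3, -1.2, -0.1]
opening: 0.0151
turn [-0.003  0.007 -0.004] shift [ 0.0004 -0.0005 -0.0001] tcp [ 0.5006 -0.1701  0.1345]
F tool [-0.83  0.49  0.82]
```

View pics/s5.png

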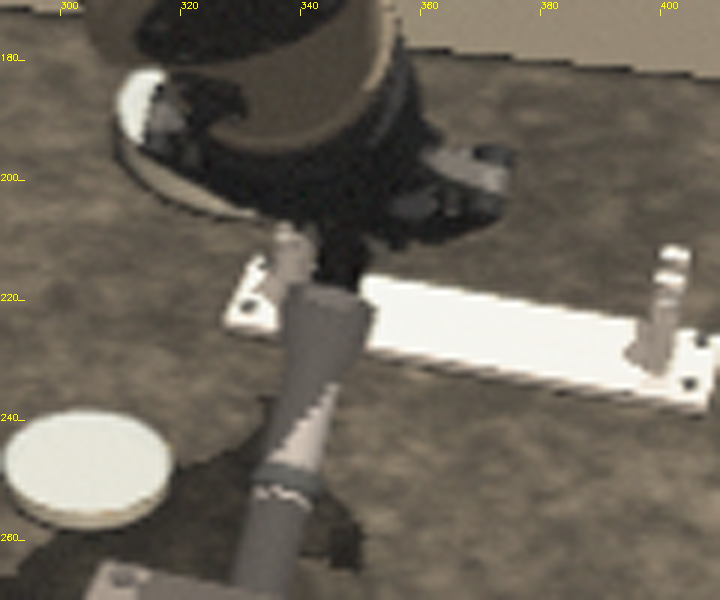

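In this view the collar sits flush on the rim at about (345,219). Next I'll draw it out by 170 mm.

```bash
python3 -m pendant '[[0,0.004,0,-0.01,0,0,0],[0,0.007,0,-0.025,0,0,0],[0,0.007,0,-0.04,0,0,0],[0,0.007,0,-0.055,0,0,0],[0,0.007,0,-0.07,0,0,0],[0,0.007,0,-0.085,0,0,0],[0,0.007,0,-0.10,0,0,0],[0,0.007,0,-0.115,0,0,0],[0,0.007,0,-0.13,0,0,0],[0,0.007,0,-0.15,0,0,0],[0,0.007,0,-0.17,0,0,0],[0,0.007,0,-0.185,0,0,0],[0,0.007,0,-0.185,0,0,0],[0,0.007,0,-0.185,0,0,0]]'
python3 - <<'E'
from h import *
from workcell import bot
s=bot.state(); D=np.array([.672,-.063,.2]); f=-ax*[1,1,0]; f/=np.linalg.norm(f)
for a in (82.1,70,55):
    f=np.array([np.cos(np.radians(a)),np.sin(np.radians(a)),0]); print(a); row(s,toolR(f),D-.169*f)
print(Rq(s["ee_rot"]).inv().apply([0,0,1]).round(3))
E
```

```text
t: 13.88
ee_pos: [0.4811, -0.3093, 0.2542]
ee_rot: [0.224, 0.71, 0.616, -0.259]
contact_force: [-1.0, 0.2, -0.4]
opening: 0.0149
82.1
turn [-0.002  0.698 -0.004] shift [ 0.125   0.1548 -0.0094] tcp [ 0.6488 -0.2304  0.181 ]
70
turn [0.072 0.696 0.199] shift [ 0.1278  0.1194 -0.0117] tcp [ 0.6142 -0.2218  0.181 ]
55
turn [0.163 0.685 0.449] shift [ 0.139   0.0778 -0.0211] tcp [ 0.5751 -0.2014  0.181 ]
[-0.643 -0.    -0.766]
```

```bash
python3 -m pendant '[[0,0.18,0,0,0,0,0],[0,0.36,0,0,0.02,0,0],[0,0.54,0,0,0.05,0,0],[0.07,0.69,0.1,0.02,0.08,0,0],[0.072,0.696,0.199,0.05,0.10,0,0],[0.072,0.696,0.199,0.08,0.119,-0.005,0],[0.072,0.696,0.199,0.11,0.119,-0.012,0],[0.072,0.696,0.199,0.128,0.119,-0.012,0],[0.072,0.696,0.199,0.128,0.119,-0.012,0],[0.072,0.696,0.199,0.128,0.119,-0.012,0],[0.072,0.696,0.199,0.128,0.119,-0.012,0],[0.072,0.696,0.199,0.128,0.119,-0.012,0],[0.072,0.696,0.199,0.128,0.119,-0.012,0]]'
python3 - <<'E'
from h import *
from workcell import bot,imaging
s=bot.state(); Rm=Rq(s["ee_rot"]); print("tip",(s["ee_pos"]+Rm.apply([.169,0,-.019])).round(4),Rm.as_matrix()[:,0].round(3),abs(s["qvel"]).max())
T=imaging.read_camera("top");S=imaging.read_camera("side")
a=T["frame"][170:290,250:410,::-1]; b=S["frame"][110:310,220:420,::-1]
cv2.imwrite("pics/f.png",np.hstack([cv2.resize(a,(400,300),interpolation=2),cv2.resize(b,(400,400),interpolation=2)[:300]]) if 0 else np.hstack([cv2.resize(a,(480,360)),cv2.resize(b[:,:],(320,320))[:320] if 0 else cv2.resize(b,(320,360))]))
P=s["ee_pos"]+Rm.apply([.169,0,-.019]);print("pred top",proj(T,P),"side",proj(S,P),"dish",proj(T,[.672,-.063,.015]),proj(S,[.672,-.063,.015]))
E
```

```text
t: 15.5
ee_pos: [0.6138, -0.2219, 0.1814]
ee_rot: [0.0, 0.819, 0.573, 0.0]
contact_force: [0.8, -0.1, -1.6]
opening: 0.0148
tip [ 0.6718 -0.0632  0.2004] [0.343 0.939 0.   ] 0.004041138103457013
pred top [312.83869779 196.55056384] side [261.08774472 201.14839401] dish [313.02972266 204.73993715] [264.09585043 272.4234314 ]
```

View pics/f.png

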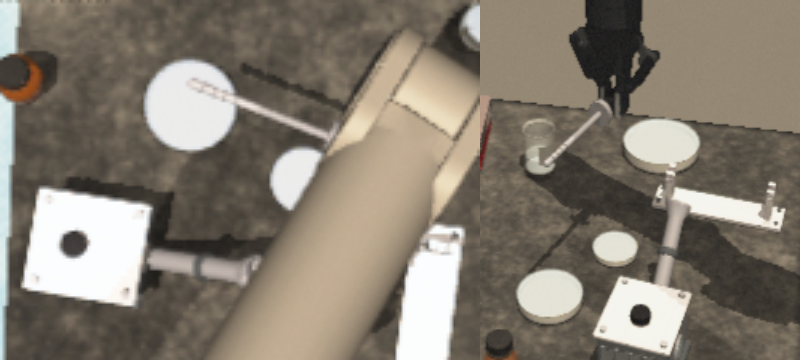

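The tip shows at top (312.7,196.7) and side (261,200.6). The predictions were (312.8,196.6) and (261,201), so the rod is level and on target. The dish is still at (313,205). I'll hand in.

```bash
python3 -c "
from workcell import workorder; print(workorder.hand_in())"
```

```text
the job is handed in; nothing more can be done
None
```

I gripped the gauge rod by its handle and slid it down the guide tube until the collar stopped on the rim. I then drew it out and handed the job in at about 15.6 s with the rod still held; no verdict was reported.

- **Seating:** the rod stopped within 0.5 mm of the predicted seat, pushing back with about 7 N, and the side view showed the collar flush on the rim.
- **Final pose:** the tip was at [0.672, -0.063, 0.200] m, over the centre of the middle-sized dish. The rod was level and at rest, and both camera views matched the prediction to within about half a pixel.
- **Other objects:** the dish had not moved (checked by pixel position). The bottle and beaker looked undisturbed in the last views. The timer was outside those crops, so I did not recheck it, but the arm's hand never went near it and no unexpected forces showed.

No checks failed. The only disagreement was about 1.3 mm between the top and wrist camera estimates of the tube mouth, well inside the funnel's tolerance.

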